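# Make up a medicine caddy at the pharmacy counter

## Robot

A 6-joint arm with a two-finger parallel gripper is mounted at the origin on the work surface. World frame = base frame: x ahead of the robot, y to its left, z up, the work surface at z = 0. Lengths are in m, angles in rad, forces in N, time in s.
With the tool pointing down it reaches from about 0.35 to 0.775 m from the base axis. Payload 7.3 kg.
Tool frame: the origin (TCP) lies at the very end of the fingers, on their centre line; the grasp point (between the pads) lies 19 mm behind it (robot.tcp_to_grasp is the z of the grasp point in the tool frame, in m); z points along the fingers, y is the line along which they close (so a half turn about z gives the same grasp; the last joint's range is limited). The gripper opens to 92 mm and grips with 3 to 60 N. Pads are 19 mm wide; open, the fingers measure 130 mm over their backs; the gripper's body (75 mm by 190 mm) begins 47 mm behind the grasp point.
Start: joints at [1.103, 0.342, 1.524, -0, 1.275, -0.146], TCP at [0.166, 0.498, 0.227] pointing down, gripper open.
Joint ranges: [-2.53, 2.53], [-0.77, 2.02], [0.04, 2.7], [-1, 4.14], [0.28, 2.66], [-3.11, 3.11]. Speed limits (rad/s): [2.57, 2.57, 3.14, 3.14, 3.14, 3.14].

## Interface

Orientations are given as [roll, pitch, yaw] about the fixed x, y, z axes, in that order (R = Rz(yaw) Ry(pitch) Rx(roll)).
In Python, from cell import monitor, read_camera, get_calibration, job, robot gives the robot as it stands. The module is installed in compiled form; this text tells all that it offers.
- The arm moves only by the tool send_rows, never from a script. Its argument "targets" is a list of rows, each an object with "translation": the shift along the tool's x, y, z in cm, a list of three; "spin": the turn about the tool's z in degrees; "jaw": the opening, from 0 (shut) to 1 (fully open). A call has exactly 5 rows; each row is the pose to reach, as a shift and turn from the pose commanded when the call began, along the tool's axes at that moment; what a row does not reach only later rows make up. A row lasts 1/10 s, in which the tool goes at most 50 mm and 8.59 degrees, less where a joint would pass 70% of its speed; a pose out of reach is approached as far as the arm can. A call with a gripper value outside its range is refused whole. The fingers move at their own pace and stop on an object; "force" is the grip in N (left out, the last holds). Time passes only in rows, so rows that repeat a pose let the fingers close, or fill a call up. It gives the time, the measured TCP pose, the force, the opening and the grip force at its end, in the units of the state.
- monitor.observe(): the state, without advancing time (a new reading comes with each control period).
- read_camera(name): name is "scene" or "top" or "wrist"; returns (picture, depth): 384x512x3 uint8, red, green, blue; 384x512 float32, m along the optical axis (not along the pixel's ray), 0 where there is no reading.
- get_calibration(name): a dict with "intrinsics" (3x3 intrinsics, pixels), "origin" and "orientation" of the camera in the world; the wrist camera has in their place "hand_eye" (4x4, takes a point from camera to tool coordinates, whose origin is the TCP and whose axes are the flange's). Camera axes: x right, y up, looking along -z (the intrinsics and any distortion apply to the point x, -y, -z); pixel columns grow to the right and rows downward; lengths in m; the calibration is good to about 2 mm. A picture is of the moment at which its call begins: read the wrist's pose just before it. get_calibration takes no time and is no camera call.
- job.hand_in(): hands the job in; it is judged then, once.
The state is a dict: "time": time; "qpos": joint angles; "qvel": joint speeds; "joint_efforts": joint torques, N m; "tool_pos": TCP position; "tool_rot": TCP orientation; "contact_force": force on the tool from outside, world axes, zero at the start; "torque": the same for the moment, N m; "opening": finger opening in m; "grip_force": force on a finger pad.
Only numpy, scipy, OpenCV 4.12 (cv2) and the standard library are available. Lean on these libraries where they do the work, as an engineer would, in place of code of your own. Each camera call takes 0.05 s, during which the arm holds its last target. There are 200 camera calls.

## Task

Make up this patient's caddy: stand the yellow-capped vial, the red-banded carton, the blue-capped dropper bottle and the green-lidded jar upright, each in the caddy pocket whose floor is its own colour, setting each down gently rather than dropping it. The white-capped vial and the grey-banded carton belong to someone else: leave them standing where they are.

Things in the scene. Friction and masses are not known exactly. Their poses are not given: they have to be found in the camera images.
- pad_yellow: Yellow card, 66 x 66 x 2 mm, fixed as the floor of one of the four pockets of a dark grey caddy. Origin: centre of its underside = centre of the pocket, 4 mm above the counter (top face at 6 mm); x, y along the pocket's walls. Colours change pockets from start to start. The caddy does not move during the job.
- pad_red: Red card, 66 x 66 x 2 mm, fixed as the floor of one of the four pockets of a dark grey caddy. Origin: centre of its underside = centre of the pocket, 4 mm above the counter (top face at 6 mm); x, y along the pocket's walls. Caddy: 168 x 168 mm, 2 x 2 pockets of 68 x 68 mm clear, centres 84 mm apart.
- pad_blue: Blue card, 66 x 66 x 2 mm, fixed as the floor of one of the four pockets of a dark grey caddy. Origin: centre of its underside = centre of the pocket, 4 mm above the counter (top face at 6 mm); x, y along the pocket's walls. Caddy walls: outer 8 mm, cross walls 16 mm thick, all rising to 32 mm above the counter.
- pad_green: Green card, 66 x 66 x 2 mm, fixed as the floor of one of the four pockets of a dark grey caddy. Origin: centre of its underside = centre of the pocket, 4 mm above the counter (top face at 6 mm); x, y along the pocket's walls. Other pockets lie 84 mm away along x and y.
- vial_yellow: Belongs in the caddy: upright amber medicine vial with white label and yellow cap: cylinder 38 mm in diameter, 80 mm high (cap the top 20 mm, same diameter), about 60 g. Origin: centre of the underside; z up.
- carton_red: Belongs in the caddy: upright white medicine carton with red band and top patch: x 44 mm, y 32 mm, height 85 mm, about 60 g. x is along its 44 mm side, y along its 32 mm side. Origin: centre of the underside; z up.
- dropper_blue: Belongs in the caddy: upright white dropper bottle with blue label band and blue cap: body 34 mm in diameter and 60 mm high, cap 24 mm in diameter above it, 87 mm high in all, about 50 g. Origin: centre of the underside; z up.
- jar_green: Belongs in the caddy: upright white ointment jar with green lid: cylinder 46 mm in diameter, 62 mm high (lid the top 18 mm, same diameter), about 90 g. Origin: centre of the underside; z up.
- vial_white: Look-alike, does not belong: upright amber medicine vial with white label and white cap: cylinder 38 mm in diameter, 80 mm high (cap the top 20 mm, same diameter), about 60 g. Origin: centre of the underside; z up.
- carton_grey: Look-alike, does not belong: upright white medicine carton with grey band and top patch: x 44 mm, y 32 mm, height 85 mm, about 60 g. x is along its 44 mm side, y along its 32 mm side. Origin: centre of the underside; z up.

How it is judged:
By the outcome, as a careful person would: the job done as asked, in the order asked, and still so for the second after the job is handed in, with the robot touching nothing.
It also fails if it takes over 106 s, if anything falls off the work surface, if the arm or the gripper's body presses on something with over 40 N, if the wrist force passes 120 N, or if a joint passes its speed limit or range.

## Working session

There is one attempt and no reset: what is moved stays moved. The work goes in short steps, Python scripts to look and compute and a tool call to move; the robot and the scene stay as the last step left them, time stands still between calls to the robot, and variables do not carry over. Pictures are saved under pics/ and viewed, at most 14 in all, crops included, and the job is handed in when it is done.

Besides the shell and the picture viewer there is one more tool, called after "Request:" as name(argument=value, ...) on one line, values as JSON. send_rows: Moves the arm, as the interface text tells. Its arguments: {"type":"object","properties":{"targets":{"type":"array"},"force":{"type":"number"}},"required":["targets"]}

```bash
mkdir -p pics
python3 - <<'E'
from cell import monitor, read_camera, get_calibration
import cv2,numpy as np
s=monitor.observe();print({k:np.round(v,3).tolist() for k,v in s.items()})
for n in("top","scene"):
    p,d=read_camera(n);cv2.imwrite(f"pics/{n}0.png",p[...,::-1]);np.savez(f"{n}0.npz",p=p,d=d)
    print(n,get_calibration(n))
print(get_calibration("wrist"))
E
```

```text
{'time': 0.0, 'qpos': [1.103, 0.343, 1.525, -0.0, 1.275, -0.146], 'qvel': [0.001, -0.0, 0.002, -0.001, 0.0, 0.001], 'joint_efforts': [0.0, -43.124, -24.422, 0.072, 0.056, -0.0], 'tool_pos': [0.166, 0.498, 0.226], 'tool_rot': [-3.14, -0.0, 2.82], 'contact_force': [0.325, 0.232, 0.807], 'torque': [-0.005, -0.008, -0.032], 'grip_force': 0.0, 'opening': 0.092}
top {'intrinsics': array([[391.31170651,   0.        , 262.88934362],
       [  0.        , 391.31170651, 181.33297924],
       [  0.        ,   0.        ,   1.        ]]), 'origin': array([ 0.37797468, -0.00517298,  0.97366929]), 'orientation': array([ 0.16951272, -0.0036157 , -1.54708189])}
scene {'intrinsics': array([[438.09946492,   0.        , 245.26947182],
       [  0.        , 438.09946492, 192.99679455],
       [  0.        ,   0.        ,   1.        ]]), 'origin': array([1.13662583, 0.50675851, 0.64083582]), 'orientation': array([ 0.93073137, -0.01449977,  2.28361466])}
{'intrinsics': array([[343.5709765 ,   0.        , 256.13010789],
       [  0.        , 343.5709765 , 190.59124063],
       [  0.        ,   0.        ,   1.        ]]), 'hand_eye': array([[ 3.18002035e-04,  9.60080022e-01,  2.79725312e-01,
         7.49387836e-02],
       [ 9.99999941e-01, -2.68992954e-04, -2.13592593e-04,
        -7.96968938e-04],
       [-1.29821844e-04,  2.79725363e-01, -9.60080051e-01,
        -1.57812261e-01],
       [ 0.00000000e+00,  0.00000000e+00,  0.00000000e+00,
         1.00000000e+00]])}
```

View pics/top0.png

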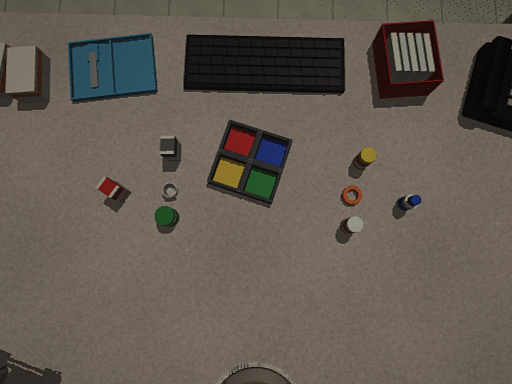

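View pics/scene0.png

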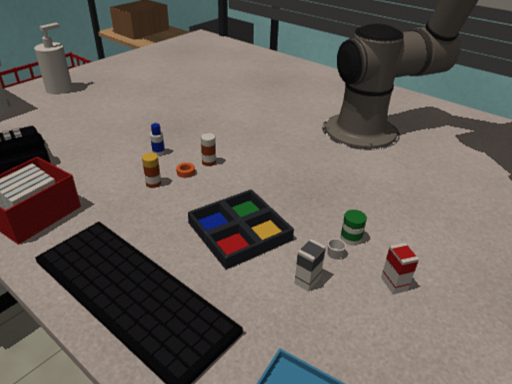

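The top view shows the caddy at about (250,162), with red at upper left, blue upper right, yellow lower left and green lower right. The red carton is at (110,188), green jar (166,216), grey carton (168,146), yellow vial (367,157), white vial (354,226) and blue dropper (412,202). There are loose rings at (170,190) and (352,195). The scene view agrees, with everything upright.

```bash
cat > h.py <<'E'
import cv2,numpy as np
from scipy.spatial.transform import Rotation as Ro
from cell import monitor, read_camera, get_calibration
def cam_pose(n,s=None):
    c=get_calibration(n)
    if n!="wrist": return c["intrinsics"],Ro.from_euler('xyz',c["orientation"]).as_matrix(),np.array(c["origin"])
    H=c["hand_eye"];R=Ro.from_euler('xyz',s["tool_rot"]).as_matrix()
    return c["intrinsics"],R@H[:3,:3],R@H[:3,3]+s["tool_pos"]
def rays(K,R,uv):
    uv=np.asarray(uv,float).reshape(-1,2)
    return np.c_[(uv[:,0]-K[0,2])/K[0,0],-(uv[:,1]-K[1,2])/K[1,1],-np.ones(len(uv))]@R.T
def onplane(P,uv,z):
    K,R,o=P;r=rays(K,R,uv);return o+r*((z-o[2])/r[:,2])[:,None]
def cloud(P,d):
    v,u=np.indices(d.shape);K,R,o=P
    X=o+rays(K,R,np.c_[u.ravel(),v.ravel()])*d.reshape(-1,1);return X.reshape(*d.shape,3)
def masks(p):
    h=cv2.cvtColor(p,cv2.COLOR_RGB2HSV).astype(int);H,S,V=h[...,0],h[...,1],h[...,2]
    c=(S>140)&(V>50)
    return dict(red=c&((H<5)|(H>172)),yellow=c&(H>17)&(H<33),green=c&(H>50)&(H<80),blue=c&(H>108)&(H<130))
def blobs(m,amin=15):
    n,l,st,ce=cv2.connectedComponentsWithStats(m.astype(np.uint8))
    return [(l==i) for i in range(1,n) if st[i,4]>=amin]
E
python3 - <<'E'
from h import *
f=np.load("top0.npz");p,d=f["p"],f["d"];P=cam_pose("top");X=cloud(P,d)
tab=X[(d>0)&(abs(X[...,0]-.4)<.3)&(abs(X[...,1])<.35)];print("table z",np.median(tab[:,2]))
for k,m in masks(p).items():
    for b in blobs(m):
        x=X[b&(d>0)];
        if len(x)==0 or x[:,0].max()>.75:continue
        v,u=np.nonzero(b);zt=np.percentile(x[:,2],90);q=np.c_[u,v][(x[:,2]>zt-.008)] if len(x)==len(u) else np.c_[u,v]
        print(k,len(u),"px",u.mean().round(1),v.mean().round(1),"ztop",zt.round(4),"med",np.median(x,0).round(4),"topc",onplane(P,q.mean(0),zt).round(4),"rect",[np.round(t,1) for t in cv2.minAreaRect(q.astype(np.float32))])
# standing things by height
b0=(X[...,2]>.045)&(d>0)&(X[...,0]<.65)&(X[...,0]>.3)&(abs(X[...,1])<.45)
for b in blobs(b0):
    x=X[b];zt=np.percentile(x[:,2],90);t=x[x[:,2]>zt-.006]
    r=cv2.minAreaRect((t[:,:2]*1000).astype(np.float32))
    print("obj",zt.round(4),t.mean(0).round(4),[np.round(a,1) for a in r],len(t))
E
```

```text
table z -0.00020955433096359055
red 590 px 239.4 141.4 ztop 0.0077 med [0.6448 0.0579 0.0055] topc [[0.645  0.0576 0.0077]] rect [array([239.4, 141.3]), array([25.6, 23.1]), np.float64(18.4)]
red 189 px 107.3 186.3 ztop 0.0868 med [0.5105 0.3528 0.0847] topc [[0.5088 0.3525 0.0868]] rect [array([106.7, 186.7]), array([12. , 14.2]), np.float64(36.9)]
yellow 195 px 368.0 154.5 ztop 0.0814 med [ 0.6015 -0.25    0.0793] topc [[ 0.6005 -0.2495  0.0814]] rect [array([367.5, 154.5]), array([15., 15.]), np.float64(90.0)]
yellow 654 px 228.5 172.4 ztop 0.0078 med [0.5644 0.0822 0.0053] topc [[0.564  0.0822 0.0078]] rect [array([228.4, 172.3]), array([26.2, 25. ]), np.float64(18.4)]
green 564 px 260.1 183.9 ztop 0.0074 med [0.5371 0.0022 0.0055] topc [[0.5368 0.0021 0.0074]] rect [array([260. , 183.6]), array([25.6, 22.1]), np.float64(18.4)]
green 280 px 164.1 215.3 ztop 0.0636 med [0.4487 0.2234 0.0614] topc [[0.4483 0.2227 0.0636]] rect [array([164., 215.]), array([18., 18.]), np.float64(90.0)]
blue 566 px 270.7 152.5 ztop 0.0078 med [ 0.6183 -0.0232  0.0055] topc [[ 0.618  -0.0227  0.0078]] rect [array([270.7, 152.4]), array([26.2, 21.8]), np.float64(18.4)]
blue 77 px 415.7 199.6 ztop 0.0891 med [ 0.4961 -0.355   0.0868] topc [[ 0.4958 -0.3538  0.0891]] rect [array([415.8, 199.8]), array([9.2, 8.5]), np.float64(45.0)]
obj 0.086 [0.6116 0.2229 0.0845] [array([611.6, 223.1]), array([43.6, 31.7]), np.float64(2.0)] 254
obj 0.0811 [ 0.6005 -0.2492  0.0794] [array([ 600.9, -249.9]), array([34.6, 38.5]), np.float64(45.8)] 197
obj 0.0864 [0.5083 0.3534 0.0847] [array([508.5, 353.7]), array([45.6, 31.7]), np.float64(58.0)] 269
obj 0.088 [ 0.4959 -0.3535  0.0866] [array([ 496.3, -354.3]), array([21.1, 22.7]), np.float64(0.8)] 88
obj 0.0635 [0.4481 0.2246 0.0614] [array([447.9, 224.7]), array([44.1, 44.1]), np.float64(65.5)] 305
obj 0.081 [ 0.4375 -0.2155  0.0794] [array([ 437.7, -215.3]), array([36.4, 36.1]), np.float64(2.3)] 215
```

```bash
cat >> h.py <<'E'
def go(x,y,z,yaw=None):
    s=monitor.observe();c=np.degrees(s["tool_rot"][2]);yaw=c if yaw is None else yaw
    d=Ro.from_euler('xyz',s["tool_rot"]).as_matrix().T@(np.array([x,y,z])-s["tool_pos"])*100
    print("pos",np.round(s["tool_pos"],4),"yaw",c.round(2),"-> d cm",d.round(2),"spin",np.round((c-yaw+180)%360-180,2),"F",np.round(s["contact_force"],1),"open",round(s["opening"],4),"grip",round(s["grip_force"],1),"t",round(s["time"],2))
E
python3 - <<'E'
from h import *
for n in("top","scene"):
    f=np.load(n+"0.npz");d=f["d"];X=cloud(cam_pose(n),d)
    m=(d>0)&(abs(X[...,2]-.032)<.005)&(abs(X[...,0]-.591)<.14)&(abs(X[...,1]-.03)<.14)
    m=max(blobs(m),key=np.sum);t=X[m];print(n,np.median(t[:,2]).round(4),[np.round(a,1) for a in cv2.minAreaRect((t[:,:2]*1000).astype(np.float32))],m.sum())
    if n=="scene":
        for b in blobs((X[...,2]>.045)&(d>0)&(X[...,0]<.65)&(X[...,0]>.3)&(abs(X[...,1])<.45),40):
            x=X[b];zt=np.percentile(x[:,2],95);t=x[x[:,2]>zt-.006];r=cv2.minAreaRect((t[:,:2]*1000).astype(np.float32));print(zt.round(3),[np.round(a,1) for a in r])
go(.6009,-.2497,.12,163)
E
```

```text
top 0.0312 [array([591.6,  30.5]), array([167.8, 168.2]), np.float64(72.9)] 1573
scene 0.032 [array([592.3,  32.2]), array([171.1, 170.5]), np.float64(72.8)] 1776
0.088 [array([ 499.7, -350.6]), array([19.6, 21.2]), np.float64(49.6)]
0.082 [array([ 440.2, -213.8]), array([37.3, 33.6]), np.float64(43.9)]
0.082 [array([ 602.5, -247.6]), array([38.4, 36.5]), np.float64(68.3)]
0.064 [array([449.1, 226.5]), array([47.5, 43.4]), np.float64(27.1)]
0.087 [array([614.2, 225.3]), array([47.2, 32.9]), np.float64(1.1)]
0.087 [array([509.5, 355.7]), array([45.5, 34.9]), np.float64(56.6)]
pos [0.1659 0.4977 0.2261] yaw 161.56 -> d cm [-64.91 -57.13  10.68] spin -1.44 F [-0.5  0.2 -0.2] open 0.0916 grip 0.0 t 0.1
```

Request:
send_rows(targets=[{"translation":[-2.4,-2.0,0],"spin":0,"jaw":0.8},{"translation":[-6,-5.2,0],"spin":0,"jaw":0.8},{"translation":[-9.4,-8.3,0],"spin":0,"jaw":0.8},{"translation":[-12.8,-11.3,0],"spin":0,"jaw":0.8},{"translation":[-16.2,-14.3,0],"spin":0,"jaw":0.8}])

```text
time: 0.6
tool_pos: [0.2748, 0.3095, 0.2265]
tool_rot: [-3.141, -0.0, 2.82]
contact_force: [0.2, -0.4, -0.1]
opening: 0.0733
grip_force: 0.0
```

Request:
send_rows(targets=[{"translation":[-3.4,-3.0,0],"spin":0,"jaw":0.8},{"translation":[-6.8,-6,0],"spin":0,"jaw":0.8},{"translation":[-10.2,-9,0],"spin":0,"jaw":0.8},{"translation":[-13.6,-12,0],"spin":0,"jaw":0.8},{"translation":[-17,-15,0],"spin":0,"jaw":0.8}])

```text
time: 1.1
tool_pos: [0.3887, 0.1133, 0.2266]
tool_rot: [3.141, -0.0, 2.82]
contact_force: [0.6, 0.4, 0.2]
opening: 0.0733
grip_force: 0.0
```

Request:
send_rows(targets=[{"translation":[-3.4,-3.0,0],"spin":0,"jaw":0.8},{"translation":[-6.8,-6,0],"spin":0,"jaw":0.8},{"translation":[-10.2,-9,0],"spin":0,"jaw":0.8},{"translation":[-13.6,-12,0],"spin":0,"jaw":0.8},{"translation":[-17,-15,0],"spin":0,"jaw":0.8}])

```text
time: 1.6
tool_pos: [0.5026, -0.0828, 0.2264]
tool_rot: [3.141, -0.001, 2.819]
contact_force: [0.2, 0.6, 0.4]
opening: 0.0738
grip_force: 0.0
```

```bash
python3 -c "
from h import *
go(.6015,-.249,.16,163)"
```

```text
pos [ 0.5026 -0.0828  0.2264] yaw 161.54 -> d cm [-14.65 -12.64   6.63] spin -1.46 F [0.2 0.6 0.4] open 0.0738 grip 0.0 t 1.6
```

Request:
send_rows(targets=[{"translation":[-3.3,-2.9,1],"spin":0,"jaw":0.8},{"translation":[-6.6,-5.8,2.5],"spin":-1.4,"jaw":0.8},{"translation":[-9.9,-8.6,4],"spin":-1.4,"jaw":0.8},{"translation":[-13,-11.3,5.5],"spin":-1.4,"jaw":0.8},{"translation":[-14.6,-12.6,6.6],"spin":-1.4,"jaw":0.8}])

```text
time: 2.1
tool_pos: [0.6012, -0.2496, 0.1584]
tool_rot: [-3.141, -0.001, 2.842]
contact_force: [0.5, 1.2, -0.2]
opening: 0.0735
grip_force: 0.0
```

```bash
cat >> h.py <<'E'
def wrist(name=None):
    s=monitor.observe();p,d=read_camera("wrist")
    if name: cv2.imwrite(f"pics/{name}.png",p[...,::-1])
    P=cam_pose("wrist",s);X=cloud(P,d)
    for b in blobs((X[...,2]>.045)&(X[...,2]<.1)&(d>.05),150):
        x=X[b];zt=np.percentile(x[:,2],95);t=x[x[:,2]>zt-.006];r=cv2.minAreaRect((t[:,:2]*1000).astype(np.float32));print("obj",zt.round(4),[np.round(a,1) for a in r],"rgb",np.median(p[b][x[:,2]>zt-.006],0))
    return s,p,d,P,X
E
python3 -c "
from h import *
go(.6015,-.249,.04,163);wrist('w1')"
```

```text
pos [ 0.6012 -0.2496  0.1584] yaw 162.85 -> d cm [-0.03  0.07 11.84] spin -0.15 F [ 0.5  1.2 -0.2] open 0.0735 grip 0.0 t 2.1
obj 0.0875 [array([ 497.5, -354.9]), array([23.9, 23.1]), np.float64(43.6)] rgb [ 12.  72. 205.]
obj 0.0808 [array([ 602. , -250.5]), array([37. , 37.2]), np.float64(17.7)] rgb [249. 234.   0.]
```

View pics/w1.png

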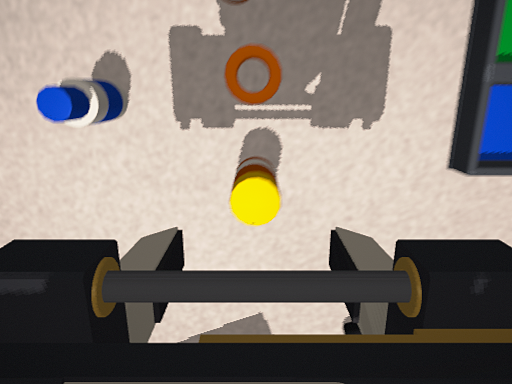

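The wrist view shows the yellow cap at (255,200), midway between the fingers, with the dropper at left (80,100). The wrist measurement agrees with the other two views to about 1 mm, so I'll descend and grip.

Request:
send_rows(targets=[{"translation":[-0.1,0,2.5],"spin":0,"jaw":0.8},{"translation":[-0.1,0,6],"spin":0,"jaw":0.8},{"translation":[-0.1,0,9],"spin":0,"jaw":0.8},{"translation":[-0.1,0,11],"spin":0,"jaw":0.8},{"translation":[-0.1,0,11.8],"spin":0,"jaw":0.8}])

```text
time: 2.65
tool_pos: [0.6002, -0.2457, 0.0401]
tool_rot: [3.14, -0.005, 2.845]
contact_force: [-0.2, 0.5, 0.5]
opening: 0.074
grip_force: 0.0
```

Request:
send_rows(targets=[{"translation":[0,0,0],"spin":0,"jaw":0.6},{"translation":[0,0,0],"spin":0,"jaw":0.5},{"translation":[0,0,0],"spin":0,"jaw":0.4},{"translation":[0,0,0],"spin":0,"jaw":0.3},{"translation":[0,0,0],"spin":0,"jaw":0.2}], force=15)

```text
time: 3.15
tool_pos: [0.6021, -0.2472, 0.0436]
tool_rot: [-3.141, 0.001, 2.844]
contact_force: [0.3, -0.8, -0.4]
opening: 0.0379
grip_force: 10.4
```

Request:
send_rows(targets=[{"translation":[0,0,0],"spin":0,"jaw":0.2},{"translation":[0,0,0],"spin":0,"jaw":0.2},{"translation":[0,0,0],"spin":0,"jaw":0.2},{"translation":[0,0,0],"spin":0,"jaw":0.2},{"translation":[0,0,0],"spin":0,"jaw":0.2}])

```text
time: 3.65
tool_pos: [0.6021, -0.2475, 0.0433]
tool_rot: [-3.141, 0.001, 2.844]
contact_force: [-0.8, -1.9, 5.0]
opening: 0.038
grip_force: 15.0
```

Request:
send_rows(targets=[{"translation":[0,0,-0.7],"spin":0,"jaw":0.2},{"translation":[0,0,-2.5],"spin":0,"jaw":0.2},{"translation":[0,0,-5],"spin":0,"jaw":0.2},{"translation":[0,0,-7.5],"spin":0,"jaw":0.2},{"translation":[0,0,-9],"spin":0,"jaw":0.2}])

```text
time: 4.15
tool_pos: [0.6021, -0.2467, 0.1345]
tool_rot: [3.141, 0.001, 2.844]
contact_force: [-0.6, -0.6, -0.9]
opening: 0.0381
grip_force: 14.9
```

```bash
python3 -c "
from h import *
go(.5643,.0838,.13,162.85)"
```

```text
pos [ 0.6021 -0.2467  0.1345] yaw 162.97 -> d cm [13.29 30.49  0.44] spin 0.12 F [-0.6 -0.6 -0.9] open 0.0381 grip 14.9 t 4.15
```

Request:
send_rows(targets=[{"translation":[0.7,1.5,0],"spin":0,"jaw":0.2},{"translation":[2,4.6,0],"spin":0,"jaw":0.2},{"translation":[3.5,8,0],"spin":0,"jaw":0.2},{"translation":[5.1,11.6,0],"spin":0,"jaw":0.2},{"translation":[6.6,15.2,0],"spin":0,"jaw":0.2}])

```text
time: 4.65
tool_pos: [0.5813, -0.0793, 0.1311]
tool_rot: [3.141, -0.003, 2.844]
contact_force: [0.9, 1.1, -1.1]
opening: 0.0377
grip_force: 14.9
```

Request:
send_rows(targets=[{"translation":[1.6,3.7,0],"spin":0,"jaw":0.2},{"translation":[3.2,7.3,0],"spin":0,"jaw":0.2},{"translation":[4.6,10.6,0],"spin":0,"jaw":0.2},{"translation":[5.9,13.6,0],"spin":0,"jaw":0.2},{"translation":[6.7,15.3,0],"spin":0,"jaw":0.2}])

```text
time: 5.15
tool_pos: [0.5616, 0.0873, 0.1312]
tool_rot: [3.142, -0.004, 2.847]
contact_force: [-0.6, -0.7, -1.4]
opening: 0.0379
grip_force: 14.9
```

```bash
python3 -c "
from h import *
s,p,d,P,X=wrist('w2')
go(.5643,.0838,.0493,162.85)
for k,m in masks(p).items():
  for b in blobs(m&(abs(X[...,2]-.006)<.004)&(d>0),300): print(k,[np.round(a,1) for a in cv2.minAreaRect((X[b][:,:2]*1000).astype(np.float32))])
m=max(blobs((abs(X[...,2]-.032)<.004)&(d>0)),key=np.sum);print('rim',[np.round(a,1) for a in cv2.minAreaRect((X[m][:,:2]*1000).astype(np.float32))])
"
```

```text
obj 0.0623 [array([469.5, 217.5]), array([23.3,  3.6]), np.float64(71.6)] rgb [ 1.5 79.  24.5]
obj 0.0859 [array([613.4, 223.1]), array([45.9, 33.7]), np.float64(2.6)] rgb [131. 129. 128.]
obj 0.0993 [array([549. ,  89.2]), array([34.2, 11. ]), np.float64(75.9)] rgb [105.  43.   0.]
pos [0.5612 0.0892 0.1313] yaw 163.16 -> d cm [-0.49 -0.43  8.19] spin 0.31 F [-0.8  2.  -1.3] open 0.0375 grip 14.9 t 5.2
yellow [array([566.5,  81.8]), array([68.1, 62.6]), np.float64(72.8)]
green [array([541.3,  -1.2]), array([63.2, 62.4]), np.float64(73.1)]
rim [array([550.6,  42.6]), array([167.9,  80.4]), np.float64(72.7)]
```

View pics/w2.png

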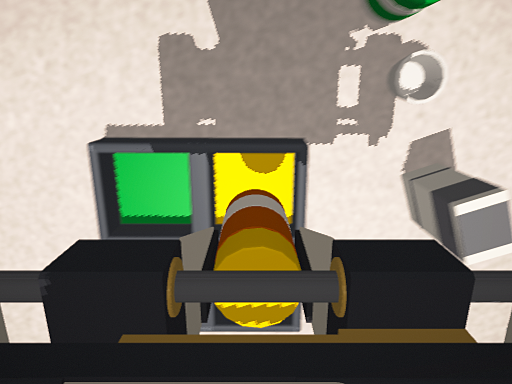

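The wrist view shows the vial held over the yellow pocket at (255,180), with green to its left. The arm is still settling, so I'll descend part of the way and measure again.

Request:
send_rows(targets=[{"translation":[0,0,1.5],"spin":0,"jaw":0.2},{"translation":[0,0,3],"spin":0,"jaw":0.2},{"translation":[0,0,4],"spin":0,"jaw":0.2},{"translation":[0,0,4],"spin":0,"jaw":0.2},{"translation":[0,0,4],"spin":0,"jaw":0.2}])

```text
time: 5.7
tool_pos: [0.5637, 0.0837, 0.0925]
tool_rot: [-3.141, -0.001, 2.844]
contact_force: [0.8, 0.1, -1.0]
opening: 0.0381
grip_force: 14.9
```

```bash
python3 -c "
from h import *
go(.5643,.0838,.0493,162.85)"
```

```text
pos [0.5637 0.0837 0.0925] yaw 162.96 -> d cm [-0.06  0.03  4.32] spin 0.11 F [ 0.8  0.1 -1. ] open 0.0381 grip 14.9 t 5.7
```

Request:
send_rows(targets=[{"translation":[0,0,1.2],"spin":0,"jaw":0.2},{"translation":[0,0,2.4],"spin":0,"jaw":0.2},{"translation":[0,0,3.4],"spin":0,"jaw":0.2},{"translation":[0,0,3.8],"spin":0,"jaw":0.2},{"translation":[0,0,3.9],"spin":0,"jaw":0.2}])

```text
time: 6.2
tool_pos: [0.5635, 0.0836, 0.0528]
tool_rot: [-3.141, -0.001, 2.844]
contact_force: [-0.3, -0.5, -1.5]
opening: 0.0376
grip_force: 14.9
```

Request:
send_rows(targets=[{"translation":[0,0,0.1],"spin":0,"jaw":0.2},{"translation":[0,0,0.2],"spin":0,"jaw":0.2},{"translation":[0,0,0.25],"spin":0,"jaw":0.2},{"translation":[0,0,0.3],"spin":0,"jaw":0.2},{"translation":[0,0,0.3],"spin":0,"jaw":0.2}])

```text
time: 6.7
tool_pos: [0.564, 0.0836, 0.0508]
tool_rot: [3.141, 0.0, 2.844]
contact_force: [0.5, -0.1, 0.4]
opening: 0.038
grip_force: 14.9
```

Request:
send_rows(targets=[{"translation":[0,0,0.05],"spin":0,"jaw":0.2},{"translation":[0,0,0.1],"spin":0,"jaw":0.2},{"translation":[0,0,0.15],"spin":0,"jaw":0.2},{"translation":[0,0,0.15],"spin":0,"jaw":0.2},{"translation":[0,0,0.15],"spin":0,"jaw":0.2}])

```text
time: 7.2
tool_pos: [0.5641, 0.0836, 0.0494]
tool_rot: [3.141, 0.0, 2.844]
contact_force: [0.1, -0.5, 1.5]
opening: 0.0381
grip_force: 14.9
```

Request:
send_rows(targets=[{"translation":[0,0,0.05],"spin":0,"jaw":0.2},{"translation":[0,0,0.05],"spin":0,"jaw":0.2},{"translation":[0,0,0.05],"spin":0,"jaw":0.2},{"translation":[0,0,0.05],"spin":0,"jaw":0.2},{"translation":[0,0,0.05],"spin":0,"jaw":0.2}])

```text
time: 7.7
tool_pos: [0.5641, 0.0834, 0.0492]
tool_rot: [-3.141, 0.001, 2.844]
contact_force: [-1.1, -2.9, 5.1]
opening: 0.0378
grip_force: 15.0
```

The vial is on the pocket floor with about 5 N of contact. Releasing and lifting.

Request:
send_rows(targets=[{"translation":[0,0,0],"spin":0,"jaw":0.43},{"translation":[0,0,0],"spin":0,"jaw":0.48},{"translation":[0,0,0],"spin":0,"jaw":0.55},{"translation":[0,0,0],"spin":0,"jaw":0.65},{"translation":[0,0,0],"spin":0,"jaw":0.65}])

```text
time: 8.2
tool_pos: [0.5639, 0.0837, 0.0486]
tool_rot: [3.142, -0.0, 2.844]
contact_force: [0.5, -0.3, 0.7]
opening: 0.0586
grip_force: 0.0
```

Request:
send_rows(targets=[{"translation":[0,0,-1],"spin":0,"jaw":0.65},{"translation":[0,0,-3],"spin":0,"jaw":0.65},{"translation":[0,0,-6],"spin":0,"jaw":0.65},{"translation":[0,0,-9],"spin":0,"jaw":0.7},{"translation":[0,0,-11],"spin":0,"jaw":0.8}])

```text
time: 8.7
tool_pos: [0.5647, 0.0837, 0.1618]
tool_rot: [3.14, 0.003, 2.844]
contact_force: [1.3, -0.0, 0.3]
opening: 0.0687
grip_force: 0.0
```

```bash
python3 -c "
from h import *
go(.509,.3545,.14,148)"
```

```text
pos [0.5647 0.0837 0.1618] yaw 162.96 -> d cm [13.27 24.26  2.16] spin 14.96 F [ 1.3 -0.   0.3] open 0.0687 grip 0.0 t 8.7
```

Request:
send_rows(targets=[{"translation":[1.2,2.2,0],"spin":0,"jaw":0.8},{"translation":[2.9,5.3,0],"spin":0,"jaw":0.8},{"translation":[4.8,8.8,0],"spin":0,"jaw":0.8},{"translation":[6.7,12.3,0],"spin":0,"jaw":0.8},{"translation":[8.6,15.8,0],"spin":0,"jaw":0.8}])

```text
time: 9.2
tool_pos: [0.5277, 0.2613, 0.1597]
tool_rot: [3.141, 0.001, 2.844]
contact_force: [0.9, -0.2, 0.2]
opening: 0.0731
grip_force: 0.0
```

Request:
send_rows(targets=[{"translation":[1.9,3.5,0],"spin":5,"jaw":0.8},{"translation":[3.6,6.6,0],"spin":10,"jaw":0.8},{"translation":[4.7,8.5,0],"spin":15,"jaw":0.8},{"translation":[4.7,8.5,0],"spin":15,"jaw":0.8},{"translation":[4.7,8.5,0],"spin":15,"jaw":0.8}])

```text
time: 9.7
tool_pos: [0.5079, 0.3549, 0.1591]
tool_rot: [-3.142, 0.0, 2.585]
contact_force: [0.6, 1.0, -0.1]
opening: 0.0735
grip_force: 0.0
```

```bash
python3 -c "
from h import *
go(.509,.3545,.04,148);wrist('w3')"
```

```text
pos [0.5079 0.3549 0.1591] yaw 148.12 -> d cm [-0.11  0.02 11.91] spin 0.12 F [ 0.6  1.  -0.1] open 0.0735 grip 0.0 t 9.7
obj 0.0861 [array([509.8, 353.5]), array([44.3, 32.9]), np.float64(57.8)] rgb [250.  52.  49.]
obj 0.0627 [array([448.6, 225.3]), array([46.1, 43.6]), np.float64(62.6)] rgb [  0. 164.  50.]
obj 0.0665 [array([591.4, 232.4]), array([16.1,  5.7]), np.float64(69.3)] rgb [52. 51. 52.]
```

View pics/w3.png

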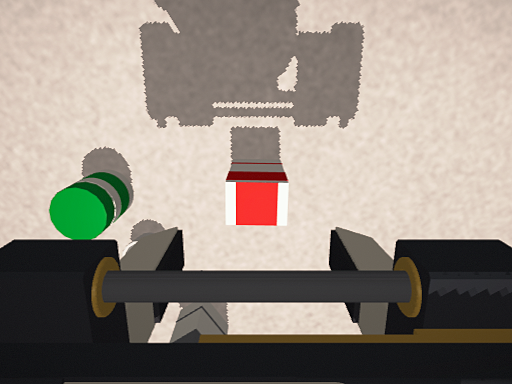

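The red carton is at (257,205), square to and centred between the fingers. Its long side at 57.8° matches the top view.

Request:
send_rows(targets=[{"translation":[-0.2,0,2.5],"spin":0,"jaw":0.8},{"translation":[-0.2,0,6],"spin":0,"jaw":0.8},{"translation":[-0.2,0,9],"spin":0,"jaw":0.8},{"translation":[-0.2,0,11],"spin":0,"jaw":0.8},{"translation":[-0.2,0,11.8],"spin":0,"jaw":0.8}])

```text
time: 10.25
tool_pos: [0.5092, 0.3518, 0.0387]
tool_rot: [-3.138, -0.002, 2.581]
contact_force: [-0.7, -0.4, 0.2]
opening: 0.0733
grip_force: 0.0
```

Request:
send_rows(targets=[{"translation":[-0.2,0,0],"spin":0,"jaw":0.7},{"translation":[-0.2,0,0],"spin":0,"jaw":0.6},{"translation":[-0.2,0,0],"spin":0,"jaw":0.5},{"translation":[-0.2,0,0],"spin":0,"jaw":0.4},{"translation":[-0.2,0,0],"spin":0,"jaw":0.3}])

```text
time: 10.75
tool_pos: [0.5119, 0.3531, 0.0419]
tool_rot: [3.14, 0.001, 2.583]
contact_force: [0.9, -0.7, 3.5]
opening: 0.0439
grip_force: 15.0
```

Request:
send_rows(targets=[{"translation":[0,0,0],"spin":0,"jaw":0.3},{"translation":[0,0,0],"spin":0,"jaw":0.3},{"translation":[0,0,0],"spin":0,"jaw":0.3},{"translation":[0,0,0],"spin":0,"jaw":0.3},{"translation":[0,0,0],"spin":0,"jaw":0.3}])

```text
time: 11.25
tool_pos: [0.5119, 0.3531, 0.0419]
tool_rot: [3.14, 0.001, 2.583]
contact_force: [-0.8, -1.3, 5.9]
opening: 0.0441
grip_force: 15.0
```

Request:
send_rows(targets=[{"translation":[0,0,-0.7],"spin":0,"jaw":0.3},{"translation":[0,0,-2.5],"spin":0,"jaw":0.3},{"translation":[0,0,-5],"spin":0,"jaw":0.3},{"translation":[0,0,-8],"spin":0,"jaw":0.3},{"translation":[0,0,-10],"spin":0,"jaw":0.3}])

```text
time: 11.75
tool_pos: [0.5117, 0.3532, 0.143]
tool_rot: [3.14, 0.001, 2.583]
contact_force: [0.2, -0.3, -0.7]
opening: 0.0439
grip_force: 15.0
```

```bash
python3 -c "
from h import *
go(.6455,.0585,.142,162.9)"
```

```text
pos [0.5117 0.3532 0.143 ] yaw 147.97 -> d cm [-26.97 -17.89   0.09] spin -14.93 F [ 0.2 -0.3 -0.7] open 0.0439 grip 15.0 t 11.75
```

Request:
send_rows(targets=[{"translation":[-1.5,-1,-1],"spin":0,"jaw":0.3},{"translation":[-4.2,-2.8,-2],"spin":0,"jaw":0.3},{"translation":[-7.2,-4.8,-2],"spin":0,"jaw":0.3},{"translation":[-10.4,-6.9,-2],"spin":0,"jaw":0.3},{"translation":[-13.6,-9,-2],"spin":0,"jaw":0.3}])

```text
time: 12.25
tool_pos: [0.5791, 0.2019, 0.1602]
tool_rot: [-3.141, -0.001, 2.583]
contact_force: [0.2, 0.2, -0.8]
opening: 0.0444
grip_force: 15.0
```

Request:
send_rows(targets=[{"translation":[-3.2,-2.1,0],"spin":-4,"jaw":0.3},{"translation":[-6.4,-4.2,0],"spin":-8,"jaw":0.3},{"translation":[-9.4,-6.2,0],"spin":-11,"jaw":0.3},{"translation":[-11.9,-7.9,0],"spin":-14,"jaw":0.3},{"translation":[-13.4,-8.9,0],"spin":-15,"jaw":0.3}])

```text
time: 12.75
tool_pos: [0.6456, 0.054, 0.1598]
tool_rot: [-3.141, -0.001, 2.843]
contact_force: [-0.6, 0.1, -0.7]
opening: 0.0438
grip_force: 15.0
```

Request:
send_rows(targets=[{"translation":[0,0,1.5],"spin":0,"jaw":0.3},{"translation":[0,0,3.5],"spin":0,"jaw":0.3},{"translation":[0,0,5],"spin":0,"jaw":0.3},{"translation":[0,0,5.5],"spin":0,"jaw":0.3},{"translation":[0,0,5.5],"spin":0,"jaw":0.3}])

```text
time: 13.25
tool_pos: [0.6446, 0.0571, 0.1046]
tool_rot: [-3.141, -0.002, 2.844]
contact_force: [-1.1, 0.2, -0.6]
opening: 0.044
grip_force: 15.0
```

```bash
python3 -c "
from h import *
s,p,d,P,X=wrist()
go(.6455,.0585,.0479,162.9)
for k,m in masks(p).items():
  for b in blobs(m&(abs(X[...,2]-.006)<.004)&(d>0),300): print(k,[np.round(a,1) for a in cv2.minAreaRect((X[b][:,:2]*1000).astype(np.float32))])
p,d=read_camera('scene');cv2.imwrite('pics/s1.png',p[...,::-1][120:320,150:420].repeat(2,0).repeat(2,1))
"
```

```text
obj 0.0869 [array([564.9,  81.7]), array([37.4, 37.1]), np.float64(75.5)] rgb [177. 139.   0.]
obj 0.0741 [array([613.6, 206.2]), array([ 7.3, 44.7]), np.float64(85.1)] rgb [61. 59. 61.]
obj 0.0985 [array([627.1,  61.9]), array([43.9,  1.3]), np.float64(72.4)] rgb [137. 131. 123.]
pos [0.6453 0.0573 0.1057] yaw 162.95 -> d cm [0.01 0.12 5.78] spin 0.05 F [-0.5  0.  -0.6] open 0.0439 grip 15.0 t 13.3
red [array([635.8,  59.8]), array([67. , 39.6]), np.float64(72.3)]
yellow [array([565.2,  81.7]), array([67.1, 66.7]), np.float64(72.9)]
green [array([539.3,  -1.2]), array([64., 66.]), np.float64(73.1)]
blue [array([622. , -26.3]), array([63.9, 62.9]), np.float64(73.2)]
```

View pics/s1.png

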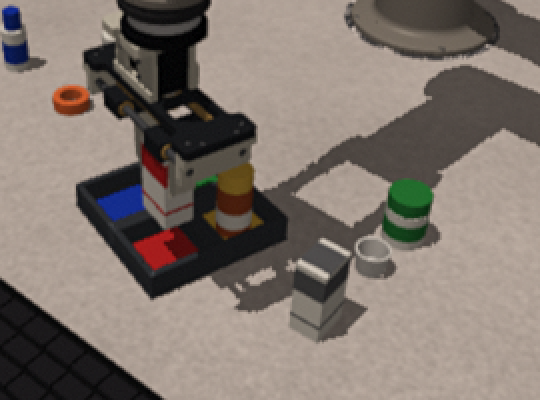

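The vial stands in the yellow pocket at (235,200) in the crop, and the carton hangs over the red pocket at (165,190). Continuing down.

Request:
send_rows(targets=[{"translation":[0,0.1,1.5],"spin":0,"jaw":0.3},{"translation":[0,0.1,3],"spin":0,"jaw":0.3},{"translation":[0,0.1,4.5],"spin":0,"jaw":0.3},{"translation":[0,0.1,5.2],"spin":0,"jaw":0.3},{"translation":[0,0.1,5.4],"spin":0,"jaw":0.3}])

```text
time: 13.85
tool_pos: [0.6453, 0.0588, 0.051]
tool_rot: [-3.141, -0.001, 2.844]
contact_force: [-0.4, 0.4, 0.1]
opening: 0.0437
grip_force: 15.0
```

Request:
send_rows(targets=[{"translation":[0,0,0.1],"spin":0,"jaw":0.3},{"translation":[0,0,0.1],"spin":0,"jaw":0.3},{"translation":[0,0,0.2],"spin":0,"jaw":0.3},{"translation":[0,0,0.2],"spin":0,"jaw":0.3},{"translation":[0,0,0.2],"spin":0,"jaw":0.3}])

```text
time: 14.35
tool_pos: [0.6457, 0.0588, 0.05]
tool_rot: [3.141, 0.0, 2.844]
contact_force: [-0.7, -0.4, -0.5]
opening: 0.044
grip_force: 15.0
```

Request:
send_rows(targets=[{"translation":[0,0,0.05],"spin":0,"jaw":0.3},{"translation":[0,0,0.1],"spin":0,"jaw":0.3},{"translation":[0,0,0.15],"spin":0,"jaw":0.3},{"translation":[0,0,0.2],"spin":0,"jaw":0.3},{"translation":[0,0,0.2],"spin":0,"jaw":0.3}])

```text
time: 14.85
tool_pos: [0.6456, 0.0588, 0.0479]
tool_rot: [3.142, 0.0, 2.844]
contact_force: [-1.8, -0.6, 1.3]
opening: 0.0442
grip_force: 15.0
```

Request:
send_rows(targets=[{"translation":[0,0,0],"spin":0,"jaw":0.3},{"translation":[0,0,0.05],"spin":0,"jaw":0.3},{"translation":[0,0,0.05],"spin":0,"jaw":0.3},{"translation":[0,0,0.05],"spin":0,"jaw":0.3},{"translation":[0,0,0.05],"spin":0,"jaw":0.3}])

```text
time: 15.35
tool_pos: [0.6457, 0.0588, 0.0479]
tool_rot: [3.141, 0.0, 2.844]
contact_force: [-2.0, -0.1, 5.0]
opening: 0.0437
grip_force: 15.0
```

Request:
send_rows(targets=[{"translation":[0,0,0],"spin":0,"jaw":0.49},{"translation":[0,0,0],"spin":0,"jaw":0.54},{"translation":[0,0,0],"spin":0,"jaw":0.6},{"translation":[0,0,0],"spin":0,"jaw":0.66},{"translation":[0,0,0],"spin":0,"jaw":0.66}])

```text
time: 15.85
tool_pos: [0.6456, 0.0588, 0.0471]
tool_rot: [3.142, -0.0, 2.844]
contact_force: [0.4, 0.4, -0.3]
opening: 0.0602
grip_force: 0.0
```

Request:
send_rows(targets=[{"translation":[0,0,-1],"spin":0,"jaw":0.66},{"translation":[0,0,-3],"spin":0,"jaw":0.66},{"translation":[0,0,-6],"spin":0,"jaw":0.66},{"translation":[0,0,-9],"spin":0,"jaw":0.7},{"translation":[0,0,-11.5],"spin":0,"jaw":0.75}])

```text
time: 16.35
tool_pos: [0.646, 0.0588, 0.1649]
tool_rot: [3.141, 0.002, 2.844]
contact_force: [-0.2, 0.1, 0.7]
opening: 0.0675
grip_force: 0.0
```

```bash
python3 -c "
from h import *
go(.4975,-.3535,.16,162.95)"
```

```text
pos [0.646  0.0588 0.1649] yaw 162.96 -> d cm [  2.12 -43.77   0.46] spin 0.01 F [-0.2  0.1  0.7] open 0.0675 grip 0.0 t 16.35
```

Request:
send_rows(targets=[{"translation":[0.1,-2,0],"spin":0,"jaw":0.75},{"translation":[0.3,-6,0],"spin":0,"jaw":0.75},{"translation":[0.5,-10,0],"spin":0,"jaw":0.75},{"translation":[0.7,-14,0],"spin":0,"jaw":0.75},{"translation":[0.9,-18,0],"spin":0,"jaw":0.75}])

```text
time: 16.85
tool_pos: [0.5828, -0.1125, 0.162]
tool_rot: [-3.141, -0.001, 2.844]
contact_force: [0.8, -0.3, -0.7]
opening: 0.069
grip_force: 0.0
```

Request:
send_rows(targets=[{"translation":[0.2,-4,0],"spin":0,"jaw":0.75},{"translation":[0.4,-8,0],"spin":0,"jaw":0.75},{"translation":[0.6,-12,0],"spin":0,"jaw":0.75},{"translation":[0.8,-16,0],"spin":0,"jaw":0.75},{"translation":[1,-20,0],"spin":0,"jaw":0.75}])

```text
time: 17.35
tool_pos: [0.5145, -0.3007, 0.162]
tool_rot: [3.141, -0.001, 2.844]
contact_force: [0.2, 0.4, 0.1]
opening: 0.0692
grip_force: 0.0
```

Request:
send_rows(targets=[{"translation":[0.1,-3,0],"spin":0,"jaw":0.75},{"translation":[0.2,-5,0],"spin":0,"jaw":0.75},{"translation":[0.2,-5.8,0],"spin":0,"jaw":0.75},{"translation":[0.2,-5.8,0],"spin":0,"jaw":0.75},{"translation":[0.2,-5.8,0],"spin":0,"jaw":0.75}])

```text
time: 17.85
tool_pos: [0.4972, -0.353, 0.162]
tool_rot: [3.141, -0.0, 2.844]
contact_force: [0.5, 0.5, 0.2]
opening: 0.069
grip_force: 0.0
```

```bash
python3 -c "
from h import *
wrist();go(.4975,-.3535,.034,162.95)"
```

```text
obj 0.0809 [array([ 439.1, -217.3]), array([37.5, 37.2]), np.float64(32.8)] rgb [241. 234. 224.]
obj 0.0875 [array([ 496.9, -355.3]), array([23.3, 22.7]), np.float64(78.2)] rgb [ 52. 109. 238.]
pos [ 0.4975 -0.3527  0.1621] yaw 163.02 -> d cm [-0.03 -0.08 12.81] spin 0.07 F [-0.1  0.3 -0.7] open 0.0689 grip 0.0 t 17.9
```

Request:
send_rows(targets=[{"translation":[0,-0.2,2.5],"spin":0,"jaw":0.75},{"translation":[0,-0.2,6.5],"spin":0,"jaw":0.75},{"translation":[0,-0.2,10],"spin":0,"jaw":0.75},{"translation":[0,-0.2,12],"spin":0,"jaw":0.75},{"translation":[0,-0.2,12.6],"spin":0,"jaw":0.75}])

```text
time: 18.4
tool_pos: [0.496, -0.3534, 0.0337]
tool_rot: [3.139, -0.004, 2.846]
contact_force: [-0.3, 0.5, -0.4]
opening: 0.0684
grip_force: 0.0
```

Request:
send_rows(targets=[{"translation":[0,0,0],"spin":0,"jaw":0.6},{"translation":[0,0,0],"spin":0,"jaw":0.5},{"translation":[0,0,0],"spin":0,"jaw":0.4},{"translation":[0,0,0],"spin":0,"jaw":0.3},{"translation":[0,0,0],"spin":0,"jaw":0.2}])

```text
time: 18.9
tool_pos: [0.4969, -0.3559, 0.037]
tool_rot: [-3.141, 0.001, 2.844]
contact_force: [-0.2, -0.3, -0.2]
opening: 0.0336
grip_force: 15.6
```

Request:
send_rows(targets=[{"translation":[0,0,0],"spin":0,"jaw":0.2},{"translation":[0,0,0],"spin":0,"jaw":0.2},{"translation":[0,0,0],"spin":0,"jaw":0.2},{"translation":[0,0,0],"spin":0,"jaw":0.2},{"translation":[0,0,0],"spin":0,"jaw":0.2}])

```text
time: 19.4
tool_pos: [0.497, -0.356, 0.0369]
tool_rot: [-3.141, 0.001, 2.844]
contact_force: [-0.0, 0.7, 6.2]
opening: 0.0333
grip_force: 15.0
```

Request:
send_rows(targets=[{"translation":[0,0,-0.7],"spin":0,"jaw":0.2},{"translation":[0,0,-2.5],"spin":0,"jaw":0.2},{"translation":[0,0,-5],"spin":0,"jaw":0.2},{"translation":[0,0,-8.5],"spin":0,"jaw":0.2},{"translation":[0,0,-11.5],"spin":0,"jaw":0.2}])

```text
time: 19.9
tool_pos: [0.4964, -0.3556, 0.1526]
tool_rot: [3.141, -0.0, 2.844]
contact_force: [0.1, -0.8, -0.4]
opening: 0.034
grip_force: 14.9
```

```bash
python3 -c "
from h import *
go(.620,-.0225,.145,162.95)"
```

```text
pos [ 0.4964 -0.3556  0.1526] yaw 162.96 -> d cm [-2.06 35.47  0.76] spin 0.01 F [ 0.1 -0.8 -0.4] open 0.034 grip 14.9 t 19.9
```

Request:
send_rows(targets=[{"translation":[-0.1,1.5,0],"spin":0,"jaw":0.2},{"translation":[-0.3,5,0],"spin":0,"jaw":0.2},{"translation":[-0.5,9,0],"spin":0,"jaw":0.2},{"translation":[-0.8,13.4,0],"spin":0,"jaw":0.2},{"translation":[-1,17.8,0],"spin":0,"jaw":0.2}])

```text
time: 20.4
tool_pos: [0.5581, -0.1865, 0.1503]
tool_rot: [3.141, -0.002, 2.844]
contact_force: [1.1, 0.7, 0.5]
opening: 0.0337
grip_force: 14.9
```

Request:
send_rows(targets=[{"translation":[-0.2,4.4,0],"spin":0,"jaw":0.2},{"translation":[-0.5,8.8,0],"spin":0,"jaw":0.2},{"translation":[-0.8,13,0],"spin":0,"jaw":0.2},{"translation":[-1,16.3,0],"spin":0,"jaw":0.2},{"translation":[-1.1,17.7,0],"spin":0,"jaw":0.2}])

```text
time: 20.9
tool_pos: [0.6206, -0.0188, 0.1502]
tool_rot: [3.141, -0.002, 2.847]
contact_force: [-0.1, -0.1, -0.9]
opening: 0.0333
grip_force: 14.9
```

Request:
send_rows(targets=[{"translation":[0,0,1.5],"spin":0,"jaw":0.2},{"translation":[0,0,4],"spin":0,"jaw":0.2},{"translation":[0,0,5.5],"spin":0,"jaw":0.2},{"translation":[0,0,6],"spin":0,"jaw":0.2},{"translation":[0,0,6],"spin":0,"jaw":0.2}])

```text
time: 21.4
tool_pos: [0.62, -0.0228, 0.0902]
tool_rot: [-3.141, -0.002, 2.844]
contact_force: [-0.7, 0.1, -0.9]
opening: 0.034
grip_force: 14.9
```

```bash
python3 -c "
from h import *
go(.620,-.0225,.0429,162.95)
p,d=read_camera('scene');cv2.imwrite('pics/s2.png',p[...,::-1][120:320,150:420].repeat(2,0).repeat(2,1))"
```

```text
pos [ 0.62   -0.0228  0.0902] yaw 162.93 -> d cm [-0.01  0.03  4.73] spin -0.02 F [-0.7  0.1 -0.9] open 0.034 grip 14.9 t 21.4
```

View pics/s2.png

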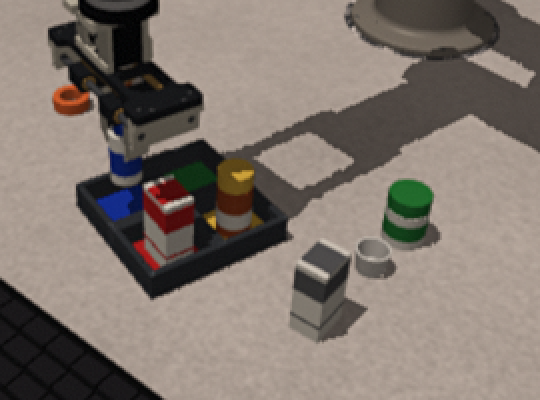

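The carton and vial both stand in their pockets, at (168,220) and (235,200). The dropper hangs above the blue pocket at (125,165).

Request:
send_rows(targets=[{"translation":[0,0,1.2],"spin":0,"jaw":0.2},{"translation":[0,0,2.6],"spin":0,"jaw":0.2},{"translation":[0,0,3.7],"spin":0,"jaw":0.2},{"translation":[0,0,4.2],"spin":0,"jaw":0.2},{"translation":[0,0,4.3],"spin":0,"jaw":0.2}])

```text
time: 21.95
tool_pos: [0.6201, -0.0224, 0.047]
tool_rot: [-3.141, -0.002, 2.844]
contact_force: [-0.2, 0.5, -0.8]
opening: 0.0337
grip_force: 14.9
```

Request:
send_rows(targets=[{"translation":[0,0,0],"spin":0,"jaw":0.2},{"translation":[0,0,0.1],"spin":0,"jaw":0.2},{"translation":[0,0,0.2],"spin":0,"jaw":0.2},{"translation":[0,0,0.25],"spin":0,"jaw":0.2},{"translation":[0,0,0.25],"spin":0,"jaw":0.2}])

```text
time: 22.45
tool_pos: [0.6207, -0.0225, 0.0458]
tool_rot: [3.142, 0.0, 2.844]
contact_force: [-0.6, 0.2, -0.4]
opening: 0.0339
grip_force: 14.9
```

Request:
send_rows(targets=[{"translation":[0,0,0.1],"spin":0,"jaw":0.2},{"translation":[0,0,0.15],"spin":0,"jaw":0.2},{"translation":[0,0,0.2],"spin":0,"jaw":0.2},{"translation":[0,0,0.25],"spin":0,"jaw":0.2},{"translation":[0,0,0.25],"spin":0,"jaw":0.2}])

```text
time: 22.95
tool_pos: [0.6207, -0.0225, 0.0431]
tool_rot: [3.142, -0.0, 2.844]
contact_force: [-0.1, -0.7, -0.8]
opening: 0.0336
grip_force: 14.9
```

Request:
send_rows(targets=[{"translation":[0,0,0],"spin":0,"jaw":0.2},{"translation":[0,0,0.05],"spin":0,"jaw":0.2},{"translation":[0,0,0.05],"spin":0,"jaw":0.2},{"translation":[0,0,0.05],"spin":0,"jaw":0.2},{"translation":[0,0,0.05],"spin":0,"jaw":0.2}])

```text
time: 23.45
tool_pos: [0.6209, -0.0225, 0.043]
tool_rot: [3.141, 0.001, 2.844]
contact_force: [-1.2, 0.6, 1.9]
opening: 0.0337
grip_force: 15.0
```

Request:
send_rows(targets=[{"translation":[0,0,0],"spin":0,"jaw":0.38},{"translation":[0,0,0],"spin":0,"jaw":0.43},{"translation":[0,0,0],"spin":0,"jaw":0.5},{"translation":[0,0,0],"spin":0,"jaw":0.58},{"translation":[0,0,0],"spin":0,"jaw":0.58}])

```text
time: 23.95
tool_pos: [0.6206, -0.0225, 0.0426]
tool_rot: [3.142, -0.0, 2.844]
contact_force: [-0.4, 0.0, -0.1]
opening: 0.0527
grip_force: 0.0
```

Request:
send_rows(targets=[{"translation":[0,0,-1],"spin":0,"jaw":0.58},{"translation":[0,0,-3],"spin":0,"jaw":0.58},{"translation":[0,0,-6],"spin":0,"jaw":0.58},{"translation":[0,0,-9],"spin":0,"jaw":0.7},{"translation":[0,0,-12],"spin":0,"jaw":0.82}])

```text
time: 24.45
tool_pos: [0.6207, -0.0224, 0.1648]
tool_rot: [3.141, 0.001, 2.844]
contact_force: [0.3, -0.5, -0.2]
opening: 0.0652
grip_force: 0.0
```

```bash
python3 -c "
from h import *
go(.4488,.2255,.14,162.95)"
```

```text
pos [ 0.6207 -0.0224  0.1648] yaw 162.96 -> d cm [23.7  18.67  2.46] spin 0.01 F [ 0.3 -0.5 -0.2] open 0.0652 grip 0.0 t 24.45
```

Request:
send_rows(targets=[{"translation":[1.6,1.2,0],"spin":0,"jaw":0.84},{"translation":[4.5,3.5,0],"spin":0,"jaw":0.84},{"translation":[7.5,5.9,0],"spin":0,"jaw":0.84},{"translation":[10.5,8.3,0],"spin":0,"jaw":0.84},{"translation":[13.5,10.6,0],"spin":0,"jaw":0.84}])

```text
time: 24.95
tool_pos: [0.5219, 0.1195, 0.1636]
tool_rot: [3.141, 0.001, 2.844]
contact_force: [0.7, 0.6, -0.1]
opening: 0.077
grip_force: 0.0
```

Request:
send_rows(targets=[{"translation":[3,2.4,0],"spin":0,"jaw":0.84},{"translation":[6,4.8,1],"spin":0,"jaw":0.84},{"translation":[9,7.1,2],"spin":0,"jaw":0.84},{"translation":[10.2,8.1,2.2],"spin":0,"jaw":0.84},{"translation":[10.2,8.1,2.2],"spin":0,"jaw":0.84}])

```text
time: 25.45
tool_pos: [0.4475, 0.2274, 0.1412]
tool_rot: [3.141, -0.0, 2.847]
contact_force: [1.1, 0.2, 0.2]
opening: 0.0771
grip_force: 0.0
```

```bash
python3 -c "
from h import *
wrist('w4');go(.4488,.2255,.034,162.95)"
```

```text
obj 0.0628 [array([449. , 224.6]), array([45.4, 44.8]), np.float64(84.0)] rgb [ 45. 198.  82.]
pos [0.4487 0.2265 0.1414] yaw 163.09 -> d cm [-0.03 -0.09 10.74] spin 0.14 F [-0.4 -0.2  0.3] open 0.0771 grip 0.0 t 25.5
```

View pics/w4.png

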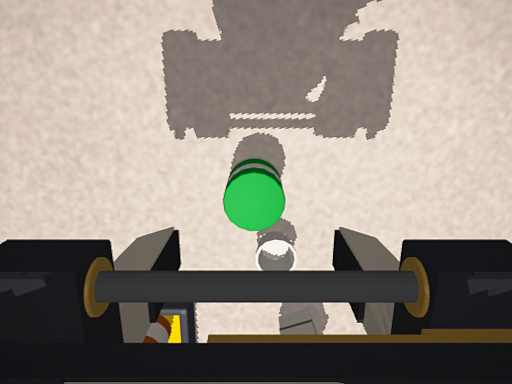

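The green lid is at (255,200), centred between the fingers. The white ring at (276,255) is clear of them.

Request:
send_rows(targets=[{"translation":[0,-0.1,2],"spin":0,"jaw":0.84},{"translation":[0,-0.1,5],"spin":0,"jaw":0.84},{"translation":[0,-0.1,8],"spin":0,"jaw":0.84},{"translation":[0,-0.1,10],"spin":0,"jaw":0.84},{"translation":[0,-0.1,10.6],"spin":0,"jaw":0.84}])

```text
time: 26.0
tool_pos: [0.4485, 0.2235, 0.0333]
tool_rot: [-3.14, -0.002, 2.843]
contact_force: [-0.1, 0.3, 0.3]
opening: 0.0772
grip_force: 0.0
```

Request:
send_rows(targets=[{"translation":[0,0,0],"spin":0,"jaw":0.7},{"translation":[0,0,0],"spin":0,"jaw":0.6},{"translation":[0,0,0],"spin":0,"jaw":0.5},{"translation":[0,0,0],"spin":0,"jaw":0.4},{"translation":[0,0,0],"spin":0,"jaw":0.3}])

```text
time: 26.5
tool_pos: [0.4491, 0.225, 0.0355]
tool_rot: [3.141, 0.001, 2.844]
contact_force: [-0.7, 0.6, 3.3]
opening: 0.0456
grip_force: 15.0
```

Request:
send_rows(targets=[{"translation":[0,0,0],"spin":0,"jaw":0.3},{"translation":[0,0,0],"spin":0,"jaw":0.3},{"translation":[0,0,0],"spin":0,"jaw":0.3},{"translation":[0,0,0],"spin":0,"jaw":0.3},{"translation":[0,0,0],"spin":0,"jaw":0.3}])

```text
time: 27.0
tool_pos: [0.4491, 0.225, 0.0355]
tool_rot: [3.141, 0.001, 2.844]
contact_force: [-0.9, -0.3, 5.5]
opening: 0.0458
grip_force: 15.0
```

Request:
send_rows(targets=[{"translation":[0,0,-0.7],"spin":0,"jaw":0.3},{"translation":[0,0,-2.5],"spin":0,"jaw":0.3},{"translation":[0,0,-5],"spin":0,"jaw":0.3},{"translation":[0,0,-8.5],"spin":0,"jaw":0.3},{"translation":[0,0,-12],"spin":0,"jaw":0.3}])

```text
time: 27.5
tool_pos: [0.4479, 0.2246, 0.1558]
tool_rot: [-3.141, -0.001, 2.844]
contact_force: [0.6, 0.6, -2.1]
opening: 0.0461
grip_force: 15.0
```

```bash
python3 -c "
from h import *
go(.5393,.0025,.15,162.95)"
```

```text
pos [0.4479 0.2246 0.1558] yaw 162.97 -> d cm [-15.25 -18.56   0.58] spin 0.02 F [ 0.6  0.6 -2.1] open 0.0461 grip 15.0 t 27.5
```

Request:
send_rows(targets=[{"translation":[-0.9,-1.1,0],"spin":0,"jaw":0.3},{"translation":[-2.6,-3.2,0],"spin":0,"jaw":0.3},{"translation":[-4.6,-5.6,0],"spin":0,"jaw":0.3},{"translation":[-6.6,-8,0],"spin":0,"jaw":0.3},{"translation":[-8.6,-10.4,0],"spin":0,"jaw":0.3}])

```text
time: 28.0
tool_pos: [0.5001, 0.0987, 0.154]
tool_rot: [-3.141, -0.001, 2.844]
contact_force: [0.5, -0.0, -0.3]
opening: 0.0457
grip_force: 15.0
```

Request:
send_rows(targets=[{"translation":[-2,-2.4,0],"spin":0,"jaw":0.3},{"translation":[-3.9,-4.8,0],"spin":0,"jaw":0.3},{"translation":[-5.5,-6.8,0],"spin":0,"jaw":0.3},{"translation":[-6.5,-8,0],"spin":0,"jaw":0.3},{"translation":[-6.7,-8.2,0],"spin":0,"jaw":0.3}])

```text
time: 28.5
tool_pos: [0.5405, 0.0007, 0.154]
tool_rot: [-3.141, -0.001, 2.842]
contact_force: [0.4, 0.8, -1.7]
opening: 0.0459
grip_force: 15.0
```

Request:
send_rows(targets=[{"translation":[0,0,1.5],"spin":0,"jaw":0.3},{"translation":[0,0,4],"spin":0,"jaw":0.3},{"translation":[0,0,6],"spin":0,"jaw":0.3},{"translation":[0,0,6.5],"spin":0,"jaw":0.3},{"translation":[0,0,6.5],"spin":0,"jaw":0.3}])

```text
time: 29.0
tool_pos: [0.5397, 0.003, 0.0892]
tool_rot: [-3.142, -0.002, 2.845]
contact_force: [0.0, 0.0, -0.2]
opening: 0.0457
grip_force: 15.0
```

```bash
python3 -c "
from h import *
go(.5393,.0025,.0415,162.95)
p,d=read_camera('scene');cv2.imwrite('pics/s3.png',p[...,::-1][120:320,150:420].repeat(2,0).repeat(2,1))"
```

```text
pos [0.5397 0.003  0.0892] yaw 163.01 -> d cm [ 0.01 -0.06  4.77] spin 0.06 F [ 0.   0.  -0.2] open 0.0457 grip 15.0 t 29.0
```

View pics/s3.png

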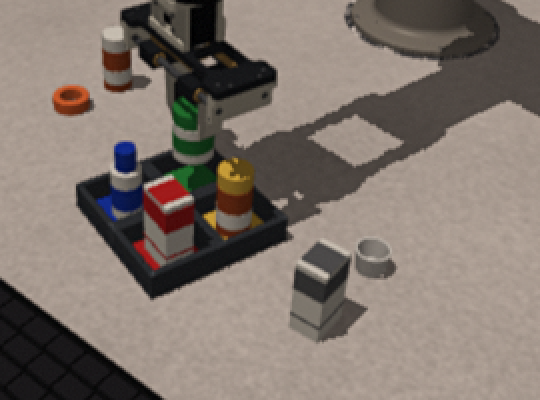

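The dropper, carton and vial all stand in their pockets, and the jar hangs over the green pocket at (190,140).

Request:
send_rows(targets=[{"translation":[0,0,1.2],"spin":0,"jaw":0.3},{"translation":[0,0,2.6],"spin":0,"jaw":0.3},{"translation":[0,0,3.7],"spin":0,"jaw":0.3},{"translation":[0,0,4.2],"spin":0,"jaw":0.3},{"translation":[0,0,4.4],"spin":0,"jaw":0.3}])

```text
time: 29.55
tool_pos: [0.5402, 0.0022, 0.0452]
tool_rot: [-3.142, -0.001, 2.844]
contact_force: [-0.1, 0.6, -0.6]
opening: 0.0453
grip_force: 15.0
```

Request:
send_rows(targets=[{"translation":[0,0,0],"spin":0,"jaw":0.3},{"translation":[0,0,0.1],"spin":0,"jaw":0.3},{"translation":[0,0,0.2],"spin":0,"jaw":0.3},{"translation":[0,0,0.25],"spin":0,"jaw":0.3},{"translation":[0,0,0.25],"spin":0,"jaw":0.3}])

```text
time: 30.05
tool_pos: [0.5404, 0.0021, 0.0433]
tool_rot: [3.141, 0.0, 2.844]
contact_force: [0.3, 1.0, -1.2]
opening: 0.0456
grip_force: 15.0
```

Request:
send_rows(targets=[{"translation":[0,0,0.05],"spin":0,"jaw":0.3},{"translation":[0,0,0.1],"spin":0,"jaw":0.3},{"translation":[0,0,0.15],"spin":0,"jaw":0.3},{"translation":[0,0,0.2],"spin":0,"jaw":0.3},{"translation":[0,0,0.2],"spin":0,"jaw":0.3}])

```text
time: 30.55
tool_pos: [0.5405, 0.0022, 0.0415]
tool_rot: [3.142, 0.0, 2.844]
contact_force: [-2.5, 0.6, 4.0]
opening: 0.0455
grip_force: 15.0
```

Request:
send_rows(targets=[{"translation":[0,0,0],"spin":0,"jaw":0.3},{"translation":[0,0,0.05],"spin":0,"jaw":0.3},{"translation":[0,0,0.05],"spin":0,"jaw":0.3},{"translation":[0,0,0.05],"spin":0,"jaw":0.3},{"translation":[0,0,0.05],"spin":0,"jaw":0.3}])

```text
time: 31.05
tool_pos: [0.5404, 0.0022, 0.0415]
tool_rot: [3.141, 0.001, 2.844]
contact_force: [-3.5, -0.2, 9.3]
opening: 0.0456
grip_force: 15.0
```

Request:
send_rows(targets=[{"translation":[0,0,0],"spin":0,"jaw":0.51},{"translation":[0,0,0],"spin":0,"jaw":0.56},{"translation":[0,0,0],"spin":0,"jaw":0.62},{"translation":[0,0,0],"spin":0,"jaw":0.67},{"translation":[0,0,0],"spin":0,"jaw":0.67}])

```text
time: 31.55
tool_pos: [0.5404, 0.0022, 0.0405]
tool_rot: [3.142, -0.0, 2.844]
contact_force: [-0.5, -0.4, -0.2]
opening: 0.0614
grip_force: 0.0
```

Request:
send_rows(targets=[{"translation":[0,0,-1],"spin":0,"jaw":0.67},{"translation":[0,0,-3],"spin":0,"jaw":0.67},{"translation":[0,0,-6],"spin":0,"jaw":0.67},{"translation":[0,0,-10],"spin":0,"jaw":0.67},{"translation":[0,0,-14],"spin":0,"jaw":0.67}])

```text
time: 32.05
tool_pos: [0.54, 0.0022, 0.1827]
tool_rot: [3.142, -0.0, 2.844]
contact_force: [0.1, -1.5, -0.7]
opening: 0.0617
grip_force: 0.0
```

Request:
send_rows(targets=[{"translation":[3,0,-1],"spin":0,"jaw":0.67},{"translation":[6,0,-2],"spin":0,"jaw":0.67},{"translation":[9,0,-2],"spin":0,"jaw":0.67},{"translation":[10,0,-2],"spin":0,"jaw":0.67},{"translation":[10,0,-2],"spin":0,"jaw":0.67}])

```text
time: 32.55
tool_pos: [0.4443, 0.0317, 0.2015]
tool_rot: [3.141, 0.001, 2.845]
contact_force: [-0.3, -0.3, -0.3]
opening: 0.0613
grip_force: 0.0
```

```bash
python3 -c "
from h import *
go(.5,0,.2)
p,d=read_camera('scene');cv2.imwrite('pics/s4.png',p[...,::-1][120:320,150:420].repeat(2,0).repeat(2,1))
X=cloud(cam_pose('scene'),d)
for b in blobs((X[...,2]>.045)&(X[...,2]<.11)&(d>0)&(X[...,0]<.72)&(X[...,0]>.3)&(abs(X[...,1])<.45),40):
  x=X[b];zt=np.percentile(x[:,2],95);t=x[x[:,2]>zt-.006];r=cv2.minAreaRect((t[:,:2]*1000).astype(np.float32));print(zt.round(3),[np.round(a,1) for a in r])
"
```

```text
pos [0.4443 0.0317 0.2015] yaw 163.0 -> d cm [-6.26 -1.41  0.16] spin 0.0 F [-0.3 -0.3 -0.3] open 0.0613 grip 0.0 t 32.55
0.082 [array([ 440.8, -213.3]), array([35.6, 33.8]), np.float64(44.2)]
0.07 [array([541.,   4.]), array([44.8, 43.8]), np.float64(52.7)]
0.094 [array([622. , -19.5]), array([22.5, 21. ]), np.float64(45.4)]
0.088 [array([566.1,  84.7]), array([35.9, 37.4]), np.float64(84.2)]
0.093 [array([643.2,  61. ]), array([46.9, 33.4]), np.float64(71.7)]
0.087 [array([613.8, 225.3]), array([46.6, 33.1]), np.float64(0.6)]
```

View pics/s4.png

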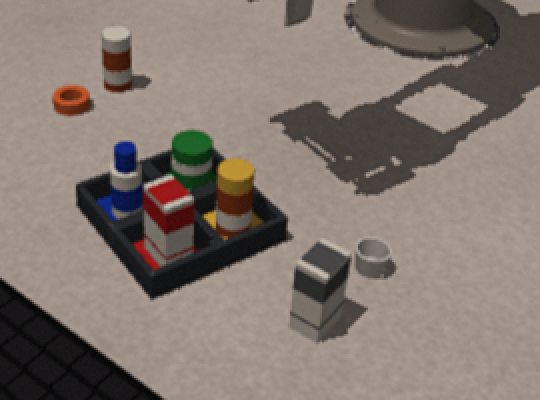

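All four items stand upright in their pockets at the right heights (tops at 70, 94, 88 and 93 mm). The look-alikes have not moved and the gripper is clear.

```bash
python3 -c "
from cell import job
print(job.hand_in())"
```

```text
the job is handed in; nothing more can be done
None
```

The job is handed in: the yellow-capped vial, red-banded carton, blue-capped dropper and green-lidded jar were set down gently, in that order, upright in their matching pockets; the look-alikes were left where they stood, and it took about 33 s.

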